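# Prove the engraver lid's refitted gas strut and hold the lid at its balance

### The arm

A 6-joint arm with a two-finger parallel gripper is mounted at the origin on the work surface. World frame = base frame: x ahead of the robot, y to its left, z up, the work surface at z = 0. Lengths are in mm, angles in rad, forces in N, time in s.
With the tool pointing down it reaches from about 425 to 950 mm from the base axis. Payload 14.7 kg.
Tool frame: the origin (TCP) lies at the very end of the fingers, on their centre line; the grasp point (between the pads) lies 19 mm behind it; z points along the fingers, y is the direction in which the jaws open and shut (so a half turn about z gives the same grasp; the last joint's range is limited). The gripper opens to 85 mm and grips with 20 to 120 N. Pads are 22 mm wide; open, the fingers measure 114 mm over their backs; the gripper's body (76 mm by 85 mm) begins 54 mm behind the grasp point. The pads swing forward as they close: fully open they stand 13 mm farther back than shut.
Start: joints at [1.135, 0.48, 1.596, -0, 1.065, -0.047], TCP at [246.377, 601.49, 231.297] pointing down, gripper open.
Joint ranges: [-2.75, 2.75], [-0.82, 2.05], [0.23, 2.67], [-1.56, 4.7], [0.09, 2.69], [-2.92, 2.92]. Speed limits (rad/s): [1.89, 1.89, 2.39, 3.01, 3.01, 3.01].

### API

Orientations are given as a unit quaternion [w, x, y, z].
In Python, from plant import env, command_gripper, vision gives the robot as it stands. Calls block until the motion is done:
- env.move_pose(position, orientation): joint-space move of the TCP to a pose.
- env.move_linear(position, frame=None, velocity=150): straight line of the TCP; frame=None keeps the orientation; velocity is the mean speed in mm/s.
- env.move_joints(angles): joint-space move.
- command_gripper(opening, effort=None): finger opening in mm; effort is the grip in N (None keeps the last); returns when the fingers have stopped.
- env.sleep(seconds).
- env.ik(position, orientation): joint angles nearest the present ones, or None.
- env.sense(): the state.
- vision.grab_frame(name): name is "scene" or "top"; returns a dict with "image" (420x560x3 uint8, red, green, blue), "z_map" (420x560 float32, mm along the optical axis (not along the pixel's ray), 0 where there is no reading), "fx", "fy", "cx", "cy" (pixels), "R" (3x3) and "t" (3): a world point X has camera coordinates R X + t. Camera axes: x right, y down, z forward; pixel columns grow to the right and rows downward; lengths in mm; the calibration is good to about 2 mm. A picture is of the moment at which its call begins.
A pose or a line that the arm cannot do raises env.MotionError and nothing moves.
- env.hand_in(): hands the job in, once; it reports no verdict.
The state is a dict: "time": time; "joint_pos": joint angles; "dq": joint speeds; "joint_efforts": joint torques, N m; "eef_pos": TCP position; "eef_rot": TCP orientation; "wrist_force": force on the tool from outside, world axes, zero at the start; "torque": the same for the moment, N m; "width": finger opening in mm.
Only numpy, scipy, OpenCV 4.12 (cv2) and the standard library are available. Lean on these libraries where they do the work, as an engineer would, in place of code of your own. Each camera call takes 0.05 s, during which the arm holds its last target.

### The job

The gas strut on the desktop engraver's amber lid has just been refitted: turn the red lid lock clockwise, a quarter turn, until it clicks open, then raise the lid clearly past its balance point so that the strut takes over from your hand, without letting it run up to its stop. Then bring it back to just below the balance point (about 5 degrees below, where it is nearly weightless but would still fall shut) and finish still holding it there, steady, while I nip up the strut's fixings: the program ends with the gripper holding the lid. Leave the glue, cup, tape and tablet around the machine where they are.

Things in the scene. Friction and masses are not known exactly. Their poses are not given: they have to be found in the camera images.
- engraver: the machine, a light grey case fixed on the table, 380 mm deep (its x), 420 mm wide (its y), deck 125 mm high, with a dark lid with an amber window. Origin: centre of its underside; its x points from the front deck to the rear hinge (roughly away from the robot), y to the left, z up. The front deck (60 mm deep, top 125 mm up) stays still; the lid lies behind it, its top flush at 129 mm. A gas strut stands out 20 mm from the left side wall.
- lock (a joint): lid lock, a quarter-turn knob on the front deck, turned about a vertical axis: 0 = locked (its steel tongue reaches over the lid's front edge and bars it), grows clockwise as seen from above to 1.571 = open (stop). An over-centre spring is its detent: it resists with up to 0.17 N m, and past the half-way point (0.785) it snaps on to open with a click and stays there by itself; let go before that, it springs back to locked.
- lock_grip (a point): grip point of the lock, on its axis, 162 mm above the table, at (-156, -130) mm in the engraver's x, y. The grip is an upright red bar 46 mm long, 13 mm thick, 28 mm tall (its top 11 mm above this point, its underside 17 mm below). The bar lies along the engraver's x when locked and turns with the lock, so it lies along y when open. The steel tongue below the bar is 138 mm high at its top.
- lid (a joint): opening angle of the lid about its rear hinge (rad): 0 = shut, grows as its front edge rises, 1.0 = its stop. Weight against gas strut: below 0.55 rad (31.5 degrees) it falls shut, with 5.9 N at the handle when shut, 1.6 N at 0.40, 0.5 N at 0.50; at 0.55 rad it balances; above it the strut drives it up by itself, with 0.5 N at 0.60, 1.4 N at 0.70, to the stop. It stays nowhere by itself. While locked it cannot rise.
- hatch: the lid with all that is on it (0.9 kg), 278 mm from hinge to front edge, 420 mm wide; its origin lies on the hinge axis in the middle, and it turns with the lid: its x points from the front edge to the hinge, y to the left, z out of the lid's top (4 mm above the origin).
- hatch_handle (a point): middle of the lid's handle: a round steel bar 12 mm in diameter along the engraver's y, 108 mm clear between its two posts, 45 mm above the lid's top. With the lid shut it is 174 mm above the table, 255 mm in front of the hinge axis and 49 mm above it, so it swings on a radius of 259.7 mm: at lid angle a it is 259.7 cos(a + 0.190) mm in front of the hinge axis and 259.7 sin(a + 0.190) mm above it. A grip on the round bar can stay pointing down while the lid turns.
- lid_hinge (a point): middle of the lid's hinge axis, at (150, 0) mm in the engraver's x, y and 125 mm above the table; the axis lies along the engraver's y.
- glue: bystander: white glue bottle with a red cap, 60 mm across, 165 mm tall, standing on the table; origin: centre of its underside.
- cup: bystander: clear plastic cup, 76 mm across, 100 mm tall, standing on the table; origin: centre of its underside.
- tape: bystander: roll of black tape lying flat, 94 mm across, 45 mm high; origin: centre of its underside.
- tablet: bystander: black tablet lying flat on the table, 125 x 200 x 10 mm; origin: centre of its underside.

How it is judged (in metres and radians):
On the way, in this order (a step that is already met when the one before it is completed fails the run):
1. the lock is turned clockwise past its detent to open (value of joint lock above 1.3 rad), for 0.2 s.
2. the lid is raised past its balance point (value of joint lid above 0.58 rad), for 0.2 s.
At the end, for the whole second after the job is handed in: the lid is held still (under 0.05 rad/s) at 0.40 to 0.53 rad, 1 to 8.5 degrees below its balance at 0.55, by the fingers (over 0.3 N) and nothing else; the lock is open (over 1.3 rad); glue, cup, tape and tablet are within 30 mm of where they stood (value of joint lid between 0.4 and 0.53 rad and velocity of joint lid between -0.05 and 0.05 rad/s and contact force between the fingers and hatch above 0.3 N and value of joint lock above 1.3 rad and contact force between hatch and glue below 0.1 N and contact force between hatch and cup below 0.1 N and contact force between hatch and tape below 0.1 N and contact force between hatch and tablet below 0.1 N and distance of each of glue, cup, tape, tablet from where it was at the start of the episode below 0.03 m); the arm keeps its last pose, push and grip.
It fails at once if the lid is let run up to its stop (over 0.92 rad) (value of joint lid above 0.92 rad).
It fails at once if the glue bottle is moved by more than 30 mm (distance of glue from where it was at the start of the episode above 0.03 m).
It fails at once if the plastic cup is moved by more than 30 mm (distance of cup from where it was at the start of the episode above 0.03 m).
It fails at once if the tape roll is moved by more than 30 mm (distance of tape from where it was at the start of the episode above 0.03 m).
It fails at once if the tablet is moved by more than 30 mm (distance of tablet from where it was at the start of the episode above 0.03 m).
It also fails if it takes over 64 s, if anything falls off the work surface, if the arm or the gripper's body presses on something with over 40 N, if the wrist force passes 120 N, or if a joint passes its speed limit or range.

## Working session

There is one attempt and no reset: what is moved stays moved. The work goes in short steps, each a Python script; the robot and the scene stay as the last script left them, time stands still between calls to the robot, and variables do not carry over. Pictures are saved under pics/ and viewed, and the job is handed in when it is done.

```bash
ls; mkdir -p pics
python3 - <<'E'
from plant import env, command_gripper, vision
import cv2,numpy as np
for n in("scene","top"):
    f=vision.grab_frame(n); cv2.imwrite(f"pics/{n}0.png",f["image"][:,:,::-1]); np.savez(f"/tmp/{n}0.npz",**f)
    print(n,f["fx"],f["cx"],f["cy"],f["R"],f["t"])
s=env.sense();print(s)
E
```

```text
pics
scene 397.0974405531613 272.0091588635403 204.57368195319594 [[ 0.31379173  0.94946421 -0.0072436 ]
 [ 0.58310349 -0.19872152 -0.78771827]
 [-0.74934976  0.24295571 -0.61599307]] [-167.92200795 -246.52390569 1648.09159478]
top 395.6674485457988 286.150370769708 210.35362617621084 [[ 0.02000497 -0.99966836  0.01621664]
 [-0.98408559 -0.02255239 -0.17625814]
 [ 0.17656541 -0.01243253 -0.98421039]] [ -13.52711739  613.78212282 1185.16180293]
{'time': 0.1, 'joint_pos': array([ 1.13544578e+00,  4.80725227e-01,  1.59681543e+00, -2.51004335e-05,
        1.06511628e+00, -4.66141369e-02]), 'dq': array([-0.00106216, -0.00117352, -0.00134076,  0.00070659,  0.00212913,
       -0.00129931]), 'joint_efforts': array([ 1.45478418e-03, -9.52254152e+01, -4.31045508e+01, -2.05544040e-05,
        5.17519875e-03,  3.53320445e-05]), 'eef_pos': array([246.20091266, 601.16359709, 230.76335831]), 'eef_rot': array([-1.16339311e-04,  1.93140677e-01,  9.81170931e-01, -5.19381326e-04]), 'wrist_force': array([-0.63986821,  0.2174976 , -0.88676176]), 'torque': array([-0.04708502,  0.00879486,  0.09205127]), 'width': 85.74430692816861}
```

View pics/scene0.png

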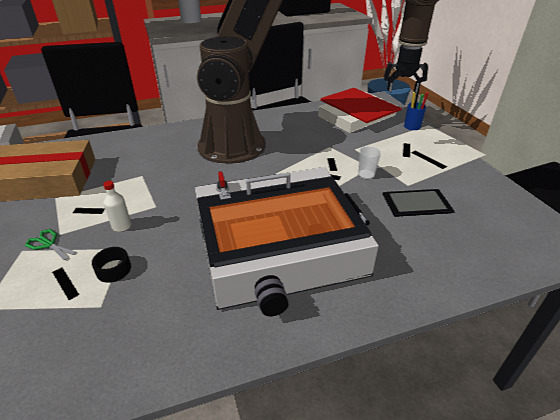

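View pics/top0.png

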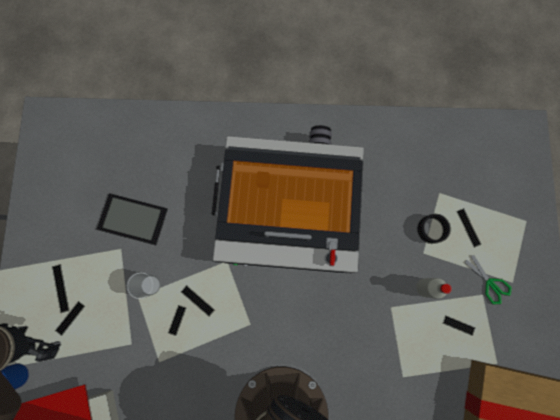

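Top view: engraver centred about (290,205), lock at (333,257), handle at (290,235); cup (145,285), glue (438,288), tape (433,228), tablet (131,218) are all clear of it.

```bash
cat > h.py <<'E'
import numpy as np,cv2
def cloud(f):
    z=f["z_map"].astype(float); v,u=np.mgrid[:420,:560]
    c=np.stack([(u-f["cx"])*z/f["fx"],(v-f["cy"])*z/f["fy"],z],-1)
    P=(c-f["t"])@f["R"]; P[z==0]=np.nan
    return P
E
python3 - <<'E'
from h import *
for n in("top","scene"):
    f=np.load(f"/tmp/{n}0.npz"); P=cloud(f); im=f["image"].astype(int)
    X=P.reshape(-1,3); C=im.reshape(-1,3)
    with np.errstate(invalid='ignore'):
        m=(X[:,2]>112)&(X[:,2]<140)&(X[:,0]>350)&(X[:,0]<1000)&(abs(X[:,1])<320)
    M=m.reshape(420,560).astype(np.uint8); k,l,st,_=cv2.connectedComponentsWithStats(M)
    i=1+np.argmax(st[1:,4]); Q=X[(l==i).ravel()]
    for zlo,zhi in((112,140),):
        print(n,len(Q),np.median(Q[:,2]),cv2.minAreaRect(Q[:,:2].astype(np.float32)))
        print(Q.min(0),Q.max(0))
    red=(C[:,0]>130)&(C[:,1]<60)&(C[:,2]<60)&(X[:,2]>140)&(X[:,2]<185)&(X[:,0]>350)&(X[:,0]<800)&(abs(X[:,1])<300)
    R=X[red]; print("red",len(R),R.mean(0),np.median(R,0),R.min(0),R.max(0), cv2.minAreaRect(R[:,:2].astype(np.float32)))
    # handle: z 165-185, not red
    h=(~red)&(X[:,2]>155)&(X[:,2]<190)&(X[:,0]>400)&(X[:,0]<800)&(abs(X[:,1])<150)
    H=X[h]; print("handle",len(H),np.median(H,0),H.min(0),H.max(0))
    l=cv2.fitLine(H[:,:2].astype(np.float32),cv2.DIST_HUBER,0,.01,.01).ravel();print(l)
    # side walls / light deck pixels
    for name,(zl,zh,x0,x1,y0,y1) in dict(glue=(20,200,300,700,-600,-250),cup=(20,110,300,700,250,560),tape=(15,60,400,800,-600,-250)).items():
        q=(X[:,2]>zl)&(X[:,2]<zh)&(X[:,0]>x0)&(X[:,0]<x1)&(X[:,1]>y0)&(X[:,1]<y1)
        if q.sum(): print(name,q.sum(),np.median(X[q],0),X[q].min(0),X[q].max(0))
E
```

```text
top 17434 126.36616645602427 ((628.4158935546875, -1.0528564453125), (442.04791259765625, 381.18951416015625), 86.55863952636719)
[ 425.62364301 -231.00392454  112.14905919] [828.97355554 219.07734232 139.89386192]
red 30 [ 464.20891679 -131.0298814   172.02292141] [ 464.07134253 -131.6044837   171.99512151] [ 444.84191096 -134.65015797  166.09883521] [ 483.72034554 -128.30580477  176.52712608] ((464.34954833984375, -130.93894958496094), (5.447746753692627, 39.227779388427734), 84.96388244628906)
handle 258 [520.17943571 -24.82957587 177.5208131 ] [ 442.09224038 -137.52428477  156.31682693] [530.27034001  59.04306002 183.4858795 ]
[ 2.9379794e-01  9.5586753e-01  5.1513275e+02 -1.6511850e+01]
glue 950 [ 404.51028429 -440.77153872   51.42454823] [ 354.90637421 -520.56858877   20.02265885] [ 615.53378356 -416.74453573  169.55042114]
cup 486 [374.90002674 438.39968196  71.56543307] [339.01129035 382.13241498  20.02220526] [539.97647954 457.56030121 105.39508485]
tape 466 [ 567.93317762 -469.38425302   41.72241408] [ 401.35482832 -520.56858877   15.05747124] [ 615.53378356 -422.98989662  
[... 426 characters left out ...]
972656, -133.2486572265625), (9.538403511047363, 41.18601608276367), 85.60594940185547)
handle 251 [525.33859305 -18.51360892 176.08317625] [ 440.67947323 -138.62222747  155.23774437] [535.89266204  59.04353559 184.00670106]
[ 1.0899894e-01  9.9404186e-01  5.2585223e+02 -1.4187796e+00]
glue 1484 [ 414.65026807 -454.14261561   45.98842628] [ 376.63968763 -520.84829381   20.02310565] [ 621.14119579 -418.09407771  167.71570371]
cup 536 [392.97753493 412.1542664   75.26995762] [335.81022212 381.36273099  20.25787197] [418.54562286 456.4892011  104.49286845]
tape 991 [ 553.5179205  -465.56993756   37.24857691] [ 400.29831515 -520.84829381   15.02718003] [ 621.14119579 -421.83576726   59.90590414]
```

```bash
cat >> h.py <<'E'
YAW=np.arctan2(-0.063,0.998); C0=np.array([627.9,-12.0])
ex=np.array([np.cos(YAW),np.sin(YAW)]); ey=np.array([-ex[1],ex[0]])
def W(x,y,z): return np.r_[C0+x*ex+y*ey,z]
def E(X): d=X[...,:2]-C0; return np.stack([d@ex,d@ey,X[...,2]],-1)
def toolq(ang):
    """tool down, tool y axis at world heading ang (deg from +x)"""
    from scipy.spatial.transform import Rotation as Ro
    a=np.radians(ang); y=np.array([np.cos(a),np.sin(a),0]); z=np.array([0,0,-1.]); x=np.cross(y,z)
    q=Ro.from_matrix(np.stack([x,y,z],1)).as_quat(); return np.r_[q[3],q[:3]]
E
python3 - <<'E'
from h import *
for n in("top","scene"):
    f=np.load(f"/tmp/{n}0.npz"); P=E(cloud(f)); X=P.reshape(-1,3)
    h=(X[:,2]>165)&(X[:,2]<190)&(X[:,0]>-135)&(X[:,0]<-80)&(abs(X[:,1])<80)
    H=X[h]; print(len(H),np.median(H,0),H.min(0),H.max(0)); print(np.polyfit(H[:,1],H[:,0],1))
    C=f["image"].reshape(-1,3).astype(int)
    r=(C[:,0]>130)&(C[:,1]<60)&(C[:,2]<60)&(X[:,2]>165)&(X[:,2]<185)&(X[:,0]>-200)&(X[:,0]<-100)&(abs(X[:,1])<200)
    print("red",np.mean(X[r],0),X[r].min(0),X[r].max(0))
    a=(X[:,2]>118)&(X[:,2]<133)&(abs(X[:,0])<205)&(abs(X[:,1])<240)
    A=X[a]
    for lo in(-150,-100,-50,0,50,100,140): 
        b=A[abs(A[:,1]-lo)<15][:,0]; c=A[abs(A[:,0]-lo)<15][:,1]; print(lo,"x",b.min().round(1),b.max().round(1),"y",c.min().round(1),c.max().round(1))
from plant import env
for a in(86.4,-93.6,-3.6,176.4):
    for p in (W(-156,-130,143),W(-156,-130,240),W(-105,0,160),W(-70,0,330)):
        j=env.ik(p,toolq(a)); print(a,None if j is None else np.round(j,2))
E
```

```text
199 [-1.06201093e+02 -1.72719858e-02  1.78358471e+02] [-111.86721671  -64.37354626  166.72417786] [-99.76058453  64.54130985 183.4858795 ]
[-2.40658757e-03 -1.06193668e+02]
red [-155.86692274 -129.10610282  172.02292141] [-175.33150436 -132.01199897  166.09883521] [-136.17185297 -126.40939994  176.52712608]
-150 x -189.7 188.9 y -209.4 210.3
-100 x -190.3 189.2 y -209.4 210.5
-50 x -190.4 188.7 y -209.3 209.9
0 x -190.6 189.2 y -208.9 222.0
50 x -190.7 188.3 y -207.5 230.3
100 x -190.3 189.6 y -208.6 230.3
140 x -191.2 188.6 y -209.4 209.9
198 [-101.94437959   -1.82838628  177.56460744] [-111.01606338  -64.37069118  165.04156403] [-95.91334514  64.59668722 184.00670106]
[ 1.77553637e-03 -1.02149715e+02]
red [-154.20911925 -131.75400319  173.13494605] [-175.95333831 -136.04313178  167.79241251] [-134.80751041 -126.42060419  175.59490889]
-150 x -189.3 191.8 y -209.4 208.9
-100 x -188.0 190.8 y -209.1 208.8
-50 x -191.7 190.9 y -209.1 211.2
0 x -190.3 192.3 y -209.0 226.8
50 x -192.4 189.9 y -208.9 228.9
100 x -189.5 190.1 y -208.8 229.5
140 x -191.3 190.7 y -208.7 210.0
86.4 [-0.34  0.37  2.06 -0.    0.71 -1.85]
86.4 [-0.34  0.24  1.96 -0.    0.95 -1.85]
86.4 [-0.07  0.4   1.96 -0.    0.79 -1.58]
86.4 [-0.07  0.26  1.68 -0.    1.2  -1.58]
-93.6 [-0.34  0.37  2.06 -0.    0.71  1.29]
-93.6 [-0.34  0.24  1.96 -0.    0.95  1.29]
-93.6 [-0.07  0.4   1.96 -0.    0.79  1.57]
-93.6 [-0.07  0.26  1.68 -0.    1.2   1.57]
-3.6 [-0.34  0.37  2.06 -0.    0.71 -0.28]
-3.6 [-0.34  0.24  1.96 -0.    0.95 -0.28]
-3.6 [-0.07  0.4   1.96 -0.    0.79 -0.01]
-3.6 [-0.07  0.26  1.68 -0.    1.2  -0.01]
176.4 [-0.34  0.37  2.06 -0.    0.71  2.86]
176.4 [-0.34  0.24  1.96 -0.    0.95  2.86]
176.4 None
176.4 None
```

Run:
```python
from h import *
from plant import env, command_gripper, vision
a=np.degrees(YAW)+90
env.move_pose(W(-156,-130,250),toolq(a))
command_gripper(60,60)
env.move_linear(W(-156,-130,145),velocity=120)
s=env.sense();print(s["time"],s["eef_pos"],W(-156,-130,145),s["wrist_force"])
w=command_gripper(0,60);s=env.sense();print(s["time"],s["width"],s["wrist_force"],s["torque"])
f=vision.grab_frame("scene"); cv2.imwrite("pics/s1.png",cv2.resize(f["image"][120:280,160:380,::-1],None,fx=3,fy=3))
```

```text
4.2 [ 464.3877811  -132.06426688  145.48379846] [ 464.0197876  -131.91361884  145.        ] [-0.70132595 -0.6048371   0.53817073]
4.6917 12.148677361706756 [-2.19991766  0.09832406  9.84973679] [-0.12356702  0.25443056  0.10747886]
```

View pics/s1.png

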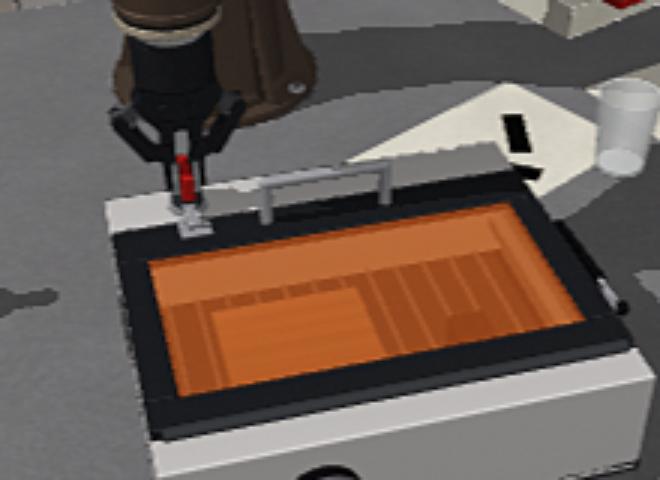

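The jaws hold the red bar (crop about (185,180)), width 12.1 mm. Now I turn it clockwise.

Run:
```python
from h import *
from plant import env, command_gripper, vision
a=np.degrees(YAW)+90
for d in(25,50,70,88,91):
    env.move_pose(W(-156,-130,145),toolq(a-d))
    s=env.sense();print(d,s["time"],s["eef_pos"].round(1),s["wrist_force"].round(1),s["torque"].round(2),s["width"])
env.sleep(.3)
f=vision.grab_frame("scene"); cv2.imwrite("pics/s2.png",cv2.resize(f["image"][120:280,160:380,::-1],None,fx=3,fy=3))
```

```text
25 5.25 [ 464.4 -132.4  145.7] [-2.6 -3.1  9.8] [-1.02  0.55  0.08] 11.773172706654245
50 5.7583 [ 464.1 -132.7  145.7] [-4.8 -6.  11.4] [-1.67  0.88 -0.03] 12.06299383461905
70 6.2 [ 463.9 -132.8  145.7] [-7.4 -9.5 13.4] [-2.04  1.2  -0.11] 11.948774711377583
88 6.6083 [ 463.6 -132.8  145.7] [ -9.7 -10.5  14.2] [-2.17  1.56 -0.15] 11.959329812113348
91 6.8583 [ 463.5 -132.8  145.6] [-8.  -9.9 14.3] [-2.02  1.49  0.89] 11.768968603193851
```

View pics/s2.png

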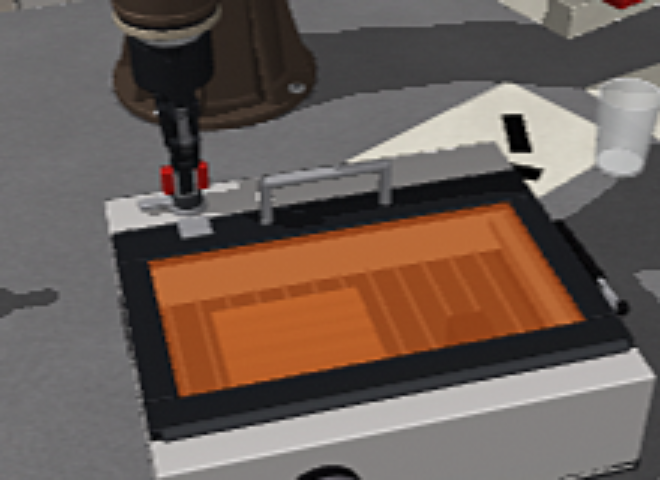

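The lock bar now lies across the deck and the tongue is off the lid (crop (160,205)). Next I release it and take the handle.

Run:
```python
from h import *
from plant import env, command_gripper, vision
q=toolq(np.degrees(YAW))
command_gripper(45,50)
env.move_linear(W(-156,-130,240),velocity=150)
s=env.sense();print(s["time"],s["wrist_force"].round(1),s["torque"].round(2))
f=vision.grab_frame("top"); cv2.imwrite("pics/t3.png",cv2.resize(f["image"][120:290,190:390,::-1],None,fx=3,fy=3))
env.move_pose(W(-105,0,240),q)
env.move_linear(W(-105,0,155),velocity=120)
s=env.sense();print(s["time"],s["eef_pos"],W(-105,0,155),s["wrist_force"].round(1))
command_gripper(0,50);s=env.sense();print(s["time"],s["width"],s["wrist_force"].round(1),s["eef_pos"])
f=vision.grab_frame("scene"); cv2.imwrite("pics/s3.png",cv2.resize(f["image"][120:280,160:380,::-1],None,fx=3,fy=3))
```

```text
8.4083 [ 0.9 -0.3 -0.5] [-0.04  0.03 -0.01]
9.9333 [523.43888257  -5.68451001 155.51651734] [523.10858531  -5.3849107  155.        ] [-0.4 -0.9 -0.4]
10.3417 10.137552506175288 [-9.6 -0.4 13. ] [522.22527574  -5.33586118 155.62223205]
```

View pics/t3.png

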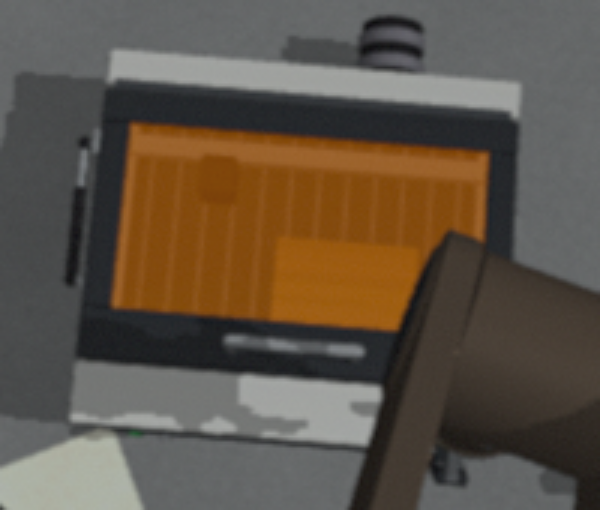

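View pics/s3.png

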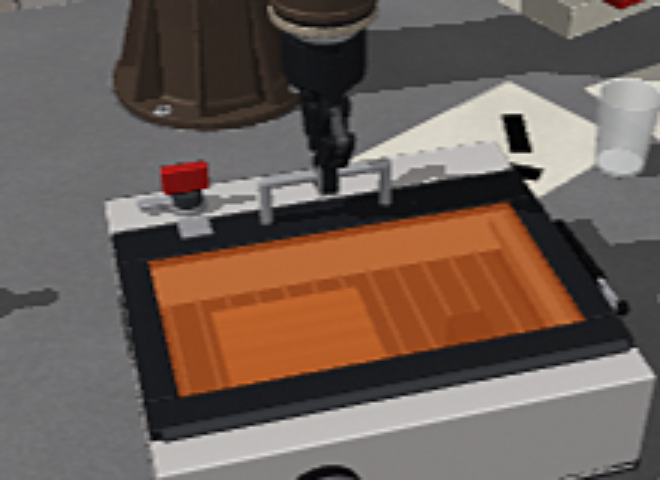

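The lock stayed open by itself (bar crosswise at crop (185,178)) and the fingers hold the middle of the handle (328,175). I raise it along the arc.

```bash
cat >> h.py <<'E'
def arc(a): return W(150-259.7*np.cos(a+.190)-1,0,125+259.7*np.sin(a+.190)-19)
def ang(s):
    e=E(s["eef_pos"]); return np.arctan2(e[2]+19-125,150-1-e[0])-.190
def swing(env,A,v=60):
    for a in A:
        env.move_linear(arc(a),velocity=v); s=env.sense()
        print(round(a,3),"meas",ang(s).round(3),round(s["time"],2),s["wrist_force"].round(1),round(s["width"],1),flush=True)
        if np.abs(s["wrist_force"]).max()>60: print("ABORT");return
E
python3 - <<'E'
from h import *
from plant import env, command_gripper, vision
swing(env,np.linspace(0,.32,5)[1:])
f=vision.grab_frame("scene"); cv2.imwrite("pics/s4.png",cv2.resize(f["image"][90:280,160:400,::-1],None,fx=3,fy=3))
E
```

```text
0.08 meas 0.081 10.88 [-2.9 -0.5 -5.2] 10.4
0.16 meas 0.163 11.38 [-4.9  0.5 -4.5] 10.5
0.24 meas 0.244 11.88 [-9.2  0.2 -1. ] 10.4
0.32 meas 0.324 12.38 [-11.    0.4   2.7] 9.9
```

View pics/s4.png

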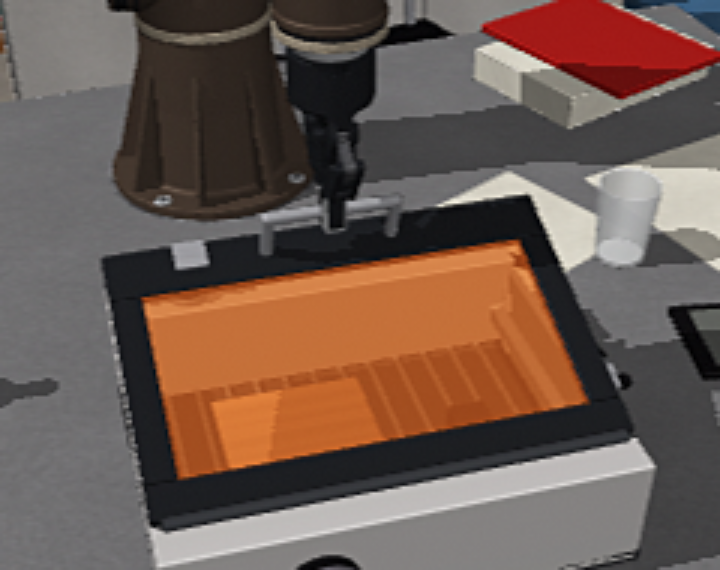

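The lid is rising with the gripper at mid-handle (335,205). I carry on past balance, then come back.

Run:
```python
from h import *
from plant import env, command_gripper, vision
swing(env,[.40,.48,.56,.61,.65])
env.sleep(.6)
s=env.sense();print(ang(s),s["wrist_force"])
def lidangle(n,fn=None):
    f=vision.grab_frame(n); X=E(cloud(f)).reshape(-1,3); C=f["image"].reshape(-1,3).astype(int)
    if fn: cv2.imwrite(fn,cv2.resize(f["image"][70:280,160:400,::-1],None,fx=2.6,fy=2.6))
    m=(abs(X[:,1])>150)&(abs(X[:,1])<205)&(X[:,0]<110)&(X[:,0]>-100)&(X[:,2]>145)&(X[:,2]<330)&(C.max(1)<90)
    Q=X[m]; p=np.polyfit(Q[:,0],Q[:,2],1)
    r=abs(Q[:,2]-np.polyval(p,Q[:,0]))<8; p=np.polyfit(Q[r,0],Q[r,2],1)
    print(n,"lid",m.sum(),-np.arctan(p[0]), "z at hinge",np.polyval(p,150))
lidangle("scene","pics/s5.png"); lidangle("top")
```

```text
0.4 meas 0.403 12.93 [-13.6   0.8   5.1] 10.3
0.48 meas 0.484 13.43 [-15.6   1.7  11.4] 10.2
0.56 meas 0.565 13.93 [-19.5   1.7  16.7] 10.4
0.61 meas 0.617 14.3 [-15.3   1.9  17.2] 10.4
0.65 meas 0.658 14.62 [-15.5   1.1  16.7] 9.7
0.6564991363392181 [-14.65253535   2.32844248  16.92846902]
scene lid 2021 0.6478236515951362 z at hinge 129.8565162160752
top lid 1419 0.642219890093391 z at hinge 130.1862639593208
```

View pics/s5.png

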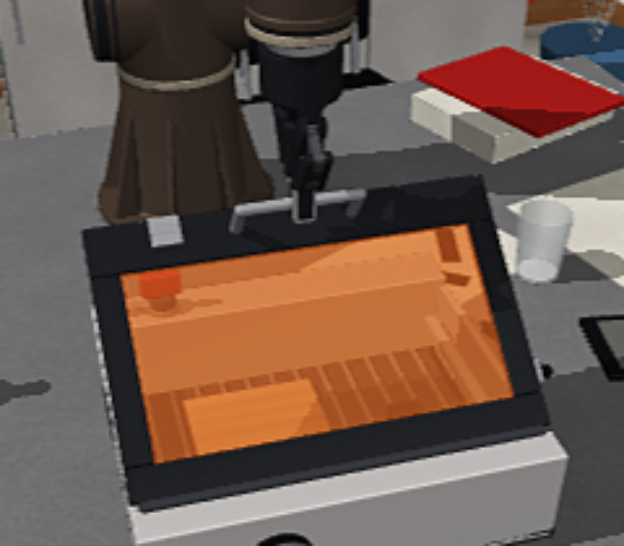

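The lid is at about 0.65 rad by all three measurements, with the handle held at (305,205). I bring it back to 0.46 rad.

Run:
```python
from h import *
from plant import env, command_gripper, vision
swing(env,[.60,.55,.50,.46],40)
env.sleep(1)
def lidangle(n,fn=None):
    f=vision.grab_frame(n); X=E(cloud(f)).reshape(-1,3); C=f["image"].reshape(-1,3).astype(int)
    if fn: cv2.imwrite(fn,f["image"][:,:,::-1])
    m=(abs(X[:,1])>150)&(abs(X[:,1])<205)&(X[:,0]<110)&(X[:,0]>-100)&(X[:,2]>145)&(X[:,2]<330)&(C.max(1)<90)
    Q=X[m]; p=np.polyfit(Q[:,0],Q[:,2],1)
    r=abs(Q[:,2]-np.polyval(p,Q[:,0]))<8; p=np.polyfit(Q[r,0],Q[r,2],1)
    print(n,"lid",-np.arctan(p[0]))
lidangle("scene","pics/s6.png"); env.sleep(1); lidangle("scene");lidangle("top")
s=env.sense();print(s["time"],ang(s),s["wrist_force"],s["width"],abs(s["dq"]).max())
```

```text
0.6 meas 0.606 15.8 [-15.1   1.1  15.4] 10.4
0.55 meas 0.556 16.27 [-16.5   0.9  15.2] 10.3
0.5 meas 0.505 16.75 [-13.7   1.5  12.4] 9.9
0.46 meas 0.465 17.16 [-12.7   0.7   9.5] 10.1
scene lid 0.45729896234991524
scene lid 0.45715183140953086
top lid 0.4543297178744242
19.3083 0.4655183337233387 [-13.16858051   0.16696332  10.13194355] 10.274333548075287 0.00208017039427428
```

View pics/s6.png

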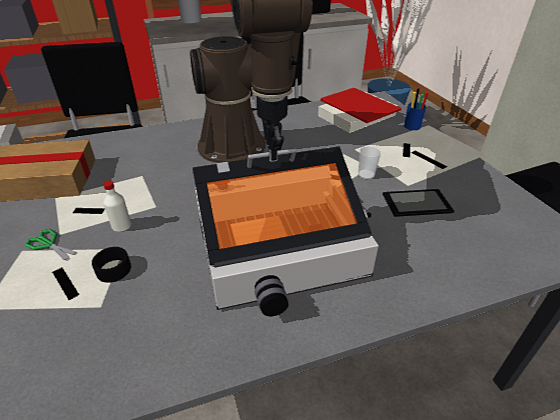

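The lid is steady at about 0.46 rad, held at (275,150). The glue (117,205), cup (369,161), tape (112,264) and tablet (418,203) look unmoved.

```bash
python3 -c "
from plant import env
print(env.hand_in())"
```

```text
the job is handed in; nothing more can be done
None
```

The job is handed in, with the gripper still holding the lid steady at about 0.46 rad, roughly 5° below its balance point.

- **Lock:** I turned it clockwise a quarter turn. After release it stayed open by itself, with the red bar crosswise and the tongue clear of the lid. At the end it was not rechecked closely; the last clear sight of it was through the window with the lid up.
- **Lid raised:** It went to about 0.65 rad and was held there for over 0.6 s. That is past the balance at 0.55 and well short of the stop.
- **Final hold:** The arm position gave 0.466 rad and the two cameras 0.457 and 0.454. The camera reading was the same one second later. The grip is closed on the handle, at 10.3 mm, and the arm was at rest.
- **Sideways load:** The wrist shows a steady force of about 16 N. I put it down to a millimetre or two of error in my estimate of the engraver's position. It is well within limits.
- **Glue, cup, tape and tablet:** They look unmoved in the last picture, judged by eye against the first one rather than measured.
- **Time:** The clock stood at about 19 s of the 64 s allowed.

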